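Find the loose bolt on the spindle bearing and hold its cap open

TASK

One of the three hex bolts on the polishing spindle's bearing housing has worked loose: tap all three firmly from above with the fingers, one after another from the robot's left to its right, to find the one that drops under the tap. Then lift the hinged cap directly in front of the loose bolt by its handle, swing it well past halfway open (about 60 degrees) and finish while still holding it open, because it falls shut when let go. Keep the other two caps shut and leave the other things on the bench where they are.

Things in the scene. Friction and masses are not known exactly. Their poses are not given: they have to be found in the camera images.
- housing: Green bearing housing, fixed: 122 mm deep (x), 270 mm wide (y), top face 80 mm above the bench. Origin on the bench under the middle of the cap hinges' line; x away from the robot, y to its left, turned up to 15 degrees. Stations at y = +90, 0, -90 mm: cap and handle at -x, bolt at x = +37 mm. A cork disc (top at 117 mm) on the spindle at y = +158 to +183 mm
- bolt_left_top (a point): Centre of the top of the left hex bolt's head (steel, 30 mm across flats, 13 mm thick, head top 23 mm above the housing's top face at the start, on an 18 mm shank). Left, middle and right are as seen from the robot (left is +y)
- bolt_left (a joint): How far the left bolt has sunk, m: 0 at the start, grows downward. A tight bolt gives less than 2 mm; the loose one slides down 8 mm to a stop under about 2.5 N and stays down (tap with about 6 to 15 N from above). Exactly one of the three is loose, any of them; they look alike until tapped
- bolt_middle_top (a point): Centre of the top of the middle hex bolt's head (steel, 30 mm across flats, 13 mm thick, head top 23 mm above the housing's top face at the start, on an 18 mm shank). Left, middle and right are as seen from the robot (left is +y)
- bolt_middle (a joint): How far the middle bolt has sunk, m: 0 at the start, grows downward. A tight bolt gives less than 2 mm; the loose one slides down 8 mm to a stop under about 2.5 N and stays down (tap with about 6 to 15 N from above). Exactly one of the three is loose, any of them; they look alike until tapped
- bolt_right_top (a point): Centre of the top of the right hex bolt's head (steel, 30 mm across flats, 13 mm thick, head top 23 mm above the housing's top face at the start, on an 18 mm shank). Left, middle and right are as seen from the robot (left is +y)
- bolt_right (a joint): How far the right bolt has sunk, m: 0 at the start, grows downward. A tight bolt gives less than 2 mm; the loose one slides down 8 mm to a stop under about 2.5 N and stays down (tap with about 6 to 15 N from above). Exactly one of the three is loose, any of them; they look alike until tapped
- cap_left_handle (a point): Middle of the left cap's handle bar: a round steel bar 10 mm thick, parallel to the hinge, 44 mm of it free between its two side arms, 98 mm from the hinge axis. Shut, it lies 86 mm above the bench in front of the housing, 31 mm clear of it and of the cap plate, free below. Gripped from above (fingers closing along the housing's x), it turns between the pads as the cap swings
- cap_left_hinge (a point): Middle of the left cap's hinge axis, 86 mm above the bench; the axis runs along the housing's y
- cap_left (a joint): Opening angle of the left cap (aluminium plate 58 x 60 x 8 mm, about 150 g), rad: 0 shut and level, up to 1.5; the handle swings up and away from the robot over the hinge. A light spring and its weight shut it whenever it is let go (1 to 3 N at the handle)
- cap_middle_handle (a point): Middle of the middle cap's handle bar: a round steel bar 10 mm thick, parallel to the hinge, 44 mm of it free between its two side arms, 98 mm from the hinge axis. Shut, it lies 86 mm above the bench in front of the housing, 31 mm clear of it and of the cap plate, free below. Gripped from above (fingers closing along the housing's x), it turns between the pads as the cap swings
- cap_middle_hinge (a point): Middle of the middle cap's hinge axis, 86 mm above the bench; the axis runs along the housing's y
- cap_middle (a joint): Opening angle of the middle cap (aluminium plate 58 x 60 x 8 mm, about 150 g), rad: 0 shut and level, up to 1.5; the handle swings up and away from the robot over the hinge. A light spring and its weight shut it whenever it is let go (1 to 3 N at the handle)
- cap_right_handle (a point): Middle of the right cap's handle bar: a round steel bar 10 mm thick, parallel to the hinge, 44 mm of it free between its two side arms, 98 mm from the hinge axis. Shut, it lies 86 mm above the bench in front of the housing, 31 mm clear of it and of the cap plate, free below. Gripped from above (fingers closing along the housing's x), it turns between the pads as the cap swings
- cap_right_hinge (a point): Middle of the right cap's hinge axis, 86 mm above the bench; the axis runs along the housing's y
- cap_right (a joint): Opening angle of the right cap (aluminium plate 58 x 60 x 8 mm, about 150 g), rad: 0 shut and level, up to 1.5; the handle swings up and away from the robot over the hinge. A light spring and its weight shut it whenever it is let go (1 to 3 N at the handle)
- lock_ring: Bystander: loose steel ring 26 mm across, 6 mm thick, lying on top of the housing between the left and the middle bolt. Leave it alone
- pink_bar: Bystander: loose pink bar of polishing compound 45 x 70 x 30 mm, on the bench in front of the housing. Leave it alone
- blue_puck: Bystander: loose blue puck of polishing compound, 56 mm across, 35 mm tall, on the bench right of the housing. Leave it alone
- wrench: Bystander: loose 200 mm wrench lying on the bench behind the housing. Leave it alone
- felt_wheel: Bystander: loose grey felt wheel, 100 mm across, 30 mm tall, lying on the bench left of the housing. Leave it alone
- brush: Bystander: loose brush lying on the bench left of the housing. Leave it alone
- spacer: Bystander: loose dark steel ring 60 mm across, 16 mm thick, on the bench right of the housing. Leave it alone

How it is judged:
On the way, in this order (a step that is already met when the one before it is completed fails the run):
1. the left bolt is tapped with the fingers (over 3 N) (contact force between the fingers and bolt_left above 3 N), for 0.02 s.
2. the middle bolt is tapped with the fingers (over 3 N) (contact force between the fingers and bolt_middle above 3 N), for 0.02 s.
3. the right bolt is tapped with the fingers (over 3 N) (contact force between the fingers and bolt_right above 3 N), for 0.02 s.
4. the loose bolt's cap is lifted past 0.85 rad with the fingers on it ((((value of joint bolt_left above 0.005 m and value of joint cap_left above 0.85 rad) and contact force between the fingers and cap_left above 0.4 N) or ((value of joint bolt_middle above 0.005 m and value of joint cap_middle above 0.85 rad) and contact force between the fingers and cap_middle above 0.4 N) or ((value of joint bolt_right above 0.005 m and value of joint cap_right above 0.85 rad) and contact force between the fingers and cap_right above 0.4 N))), for 0.2 s.
At the end, for the whole second after the job is handed in: The loose bolt has sunk more than 5 mm and its cap stands open more than 0.85 rad, still (under 0.1 rad/s), held by the fingers (contact over 0.4 N); the other two caps are shut (under 0.15 rad) and their bolts have not sunk (under 4 mm) (((value of joint bolt_left above 0.005 m and value of joint cap_left above 0.85 rad and velocity of joint cap_left between -0.1 and 0.1 rad/s and contact force between the fingers and cap_left above 0.4 N and value of joint each of cap_middle, cap_right below 0.15 rad and value of joint each of bolt_middle, bolt_right below 0.004 m) or (value of joint bolt_middle above 0.005 m and value of joint cap_middle above 0.85 rad and velocity of joint cap_middle between -0.1 and 0.1 rad/s and contact force between the fingers and cap_middle above 0.4 N and value of joint each of cap_left, cap_right below 0.15 rad and value of joint each of bolt_left, bolt_right below 0.004 m) or (value of joint bolt_right above 0.005 m and value of joint cap_right above 0.85 rad and velocity of joint cap_right between -0.1 and 0.1 rad/s and contact force between the fingers and cap_right above 0.4 N and value of joint each of cap_left, cap_middle below 0.15 rad and value of joint each of bolt_left, bolt_middle below 0.004 m))); the arm keeps its last pose, push and grip.
It fails at once if the cap of a bolt that has not been found loose is lifted more than 0.3 rad ((value of joint cap_left above 0.3 rad and value of joint bolt_left below 0.004 m) or (value of joint cap_middle above 0.3 rad and value of joint bolt_middle below 0.004 m) or (value of joint cap_right above 0.3 rad and value of joint bolt_right below 0.004 m)).
It fails at once if a bystander is moved by more than 30 mm (distance of any of lock_ring, pink_bar, blue_puck, wrench, felt_wheel, brush, spacer from where it was at the start of the episode above 0.03 m).
It also fails if it takes over 54 s, if anything falls off the work surface, if the arm or the gripper's body presses on something with over 40 N, if the wrist force passes 120 N, or if a joint passes its speed limit or range.

ROBOT

A 6-joint arm with a two-finger parallel gripper is mounted at the origin on the work surface. World frame = base frame: x ahead of the robot, y to its left, z up, the work surface at z = 0. Lengths are in m, angles in rad, forces in N, time in s.
With the tool pointing down it reaches from about 0.375 to 0.9 m from the base axis. Payload 3.1 kg.
Tool frame: the origin (TCP) lies at the very end of the fingers, on their centre line; the grasp point (between the pads) lies 19 mm behind it; z points along the fingers, x is the direction in which the jaws open and shut, and the axes are right-handed (so a half turn about z gives the same grasp; the last joint's range is limited). The gripper opens to 87 mm and grips with 3 to 60 N. Pads are 19 mm wide; open, the fingers measure 117 mm over their backs; the gripper's body (75 mm by 190 mm) begins 51 mm behind the grasp point.
Start: joints at [1.079, 0.527, 1.433, -0, 1.181, -0.178], TCP at [0.192, 0.595, 0.223] pointing down, gripper open.
Joint ranges: [-3.08, 3.08], [-0.75, 2.2], [0.22, 2.44], [-1.43, 4.57], [0, 2.65], [-2.85, 2.85]. Speed limits (rad/s): [2.79, 2.79, 3.14, 3.14, 3.14, 3.14].

INTERFACE

Orientations are given as a unit quaternion [x, y, z, w].
In Python, from rig import robot gives the robot as it stands. The module is installed in compiled form; this text tells all that it offers.
- The arm moves only by the shell command python3 -m creep 'ROWS' [OPENING] [FORCE]. ROWS is a JSON object of lists of equal length, an entry for each row: "dp": the shift along the tool's x, y, z in cm, a list of three; "turn": the turn, a rotation vector about the tool's x, y, z in degrees, a list of three. In form: {"dp": [[x, y, z], ...], "turn": [[wx, wy, wz], ...]}. A call has 1 to 20 rows; each row shifts and turns the commanded pose from where the row before left it, along the tool's axes as they then stand; what a row does not reach is not made up. A row lasts 1/10 s, in which the tool goes at most 50 mm and 8.59 degrees, less where a joint would pass 70% of its speed; a pose out of reach is approached as far as the arm can. A call is refused whole if a number of a shift passes 5 or a number of a turn 8.59, either way. A call with a gripper value outside its range is refused whole. OPENING is the gripper command: -1 is fully open, 1 is shut, values between are in proportion, set as the call begins (- or left out, the last holds). The fingers move at their own pace and stop on an object; FORCE is the grip in N (left out, the last holds). Time passes only in rows, so rows that do not move let the fingers close. It gives the time, the measured TCP pose, the force and the opening at its end, in the units of the state.
- robot.get_obs(): the state, without advancing time (a new reading comes with each control period).
- robot.camera(name): name is "side" or "top" or "wrist"; returns the picture (400x640x3 uint8, red, green, blue); there is no depth.
- robot.calibration(name): a dict with "fx", "fy", "cx", "cy" (pixels), "rvec" (rotation vector, rad) and "tvec" (3), from world to camera coordinates, as OpenCV has them. Camera axes: x right, y down, z forward; pixel columns grow to the right and rows downward; lengths in m; the calibration is good to about 2 mm. A picture is of the moment at which its call begins: read the wrist's pose just before it. calibration takes no time and is no camera call; for the wrist camera it gives the pose at the moment of the call.
- robot.hand_in(): hands the job in, once; it reports no verdict.
Trained networks look in the newest picture that a camera, given by its name, has taken for a name from the list of things; names that differ only in an ending like _2 or _b are one class to them, and where a whole thing is asked for, a point or a joint stands for the part that bears it (a point fixed in the world has none). Each returns a list of dicts, best first, with "confidence" (0 to 1); they miss things now and then, are a little off and sometimes report something else, mostly with a low value. They report only what shows in the picture. A call takes as long as a camera call.
- robot.masks_of(name, camera): "pixels" (400x640 bool, what is visible of it).
- robot.tip_of(name, camera): "point" ([x, y, z] in m, in the coordinates of the camera as it stood for that picture, good to about 4 mm: a listed point, or the origin of a listed thing).
The state is a dict: "time": time; "q": joint angles; "joint_velocities": joint speeds; "joint_torque": joint torques, N m; "position": TCP position; "tool_rot": TCP orientation; "ft_force": force on the tool from outside, world axes, zero at the start; "moment": the same for the moment, N m; "grip_width": finger opening in m.
Only numpy, scipy, OpenCV 4.12 (cv2) and the standard library are available. Lean on these libraries where they do the work, as an engineer would, in place of code of your own. Each camera call takes 0.05 s, during which the arm holds its last target.

## Working session

There is one attempt and no reset: what is moved stays moved. The work goes in short steps, Python scripts to look and compute and a shell command to move; the robot and the scene stay as the last step left them, time stands still between calls to the robot, and variables do not carry over. Pictures are saved under pics/ and viewed, and the job is handed in when it is done.

```bash
mkdir -p pics
cat > h.py <<'E'
from rig import robot
import numpy as np, cv2
from scipy.spatial.transform import Rotation as R
def cal(n):
    c=robot.calibration(n); K=np.array([[c['fx'],0,c['cx']],[0,c['fy'],c['cy']],[0,0,1]])
    return K,R.from_rotvec(np.ravel(c['rvec'])).as_matrix(),np.ravel(c['tvec'])
def w(p,c): K,Rm,t=c; return Rm.T@(np.array(p)-t)
def save(im,f): cv2.imwrite('pics/'+f,im[:,:,::-1])
E
python3 - <<'E'
from h import *
o=robot.get_obs(); print({k:np.round(v,3) for k,v in o.items()})
for n in ['top','side']:
    c=cal(n); save(robot.camera(n),n+'0.png'); print(n,c[0][0,0],-c[1].T@c[2])
    for th in ['housing','bolt_left_top','bolt_middle_top','bolt_right_top','cap_left_handle','cap_middle_handle','cap_right_handle','lock_ring']:
        for r in robot.tip_of(th,n)[:2]: print(n,th,round(r['confidence'],2),np.round(w(r['point'],c),4))
print(robot.get_obs()['time'])
E
```

```text
{'time': np.float64(0.0), 'q': array([ 1.079,  0.528,  1.434, -0.   ,  1.181, -0.178]), 'joint_velocities': array([ 0.   ,  0.002,  0.   , -0.002,  0.001, -0.   ]), 'joint_torque': array([ 1.0000e-03, -4.4004e+01, -1.7660e+01,  6.3000e-02,  5.8000e-02,
       -0.0000e+00]), 'position': array([0.192, 0.594, 0.222]), 'tool_rot': array([ 0.809,  0.588, -0.001,  0.   ]), 'ft_force': array([ 0.124, -0.382, -0.817]), 'moment': array([-0.004,  0.021,  0.019]), 'grip_width': np.float64(0.087)}
top 377.14345226309825 [0.4097835  0.03935785 1.0376486 ]
top housing 0.71 [ 0.5695  0.0444 -0.0034]
top bolt_left_top 0.63 [0.6126 0.1327 0.1016]
top bolt_middle_top 0.44 [0.6059 0.0436 0.104 ]
top bolt_right_top 0.66 [ 0.5927 -0.0486  0.1011]
top cap_left_handle 0.7 [0.4827 0.1488 0.0853]
top cap_left_handle 0.36 [ 0.4274 -0.1741 -0.0005]
top cap_middle_handle 0.73 [0.4687 0.0579 0.0862]
top cap_middle_handle 0.42 [ 0.5972 -0.1945 -0.0015]
top cap_right_handle 0.57 [ 0.4597 -0.037   0.0873]
top lock_ring 0.5 [0.6128 0.0854 0.0816]
side 412.40796171711656 [ 0.38654511 -0.47837178  0.74971065]
side housing 0.89 [0.5661 0.0456 0.0022]
side bolt_left_top 0.53 [0.6156 0.1356 0.1015]
side bolt_middle_top 0.62 [0.6065 0.0427 0.1006]
side bolt_right_top 0.66 [ 0.5931 -0.0477  0.1044]
side cap_left_handle 0.96 [0.4787 0.1511 0.0841]
side cap_middle_handle 0.74 [0.4731 0.0534 0.0851]
side cap_middle_handle 0.32 [ 0.5692  0.0435 -0.001 ]
side cap_right_handle 0.6 [ 0.4556 -0.0294  0.0833]
side lock_ring 0.73 [ 0.428   0.0305 -0.0074]
side lock_ring 0.45 [0.6166 0.0863 0.0804]
0.9
```

View pics/top0.png

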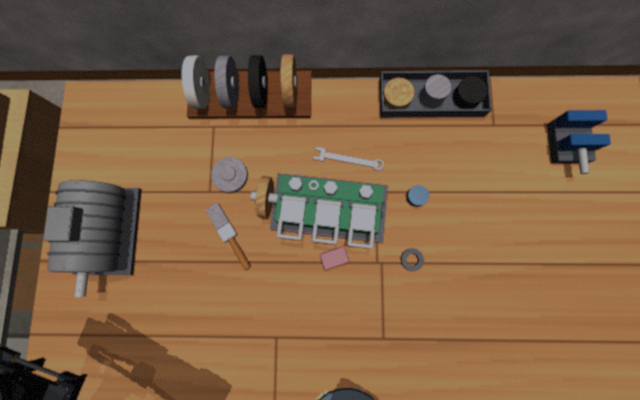

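View pics/side0.png

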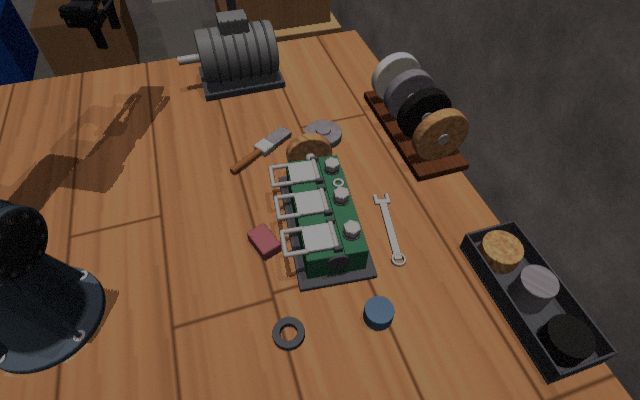

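Run:
```python
from h import *
# fit housing pose from both views' points
m={'t':[[.6126,.1327],[.6059,.0436],[.5927,-.0486],[.4827,.1488],[.4687,.0579],[.4597,-.037]],
's':[[.6156,.1356],[.6065,.0427],[.5931,-.0477],[.4787,.1511],[.4731,.0534],[.4556,-.0294]]}
L=np.array([[.037,.09],[.037,0],[.037,-.09],[-.098,.09],[-.098,0],[-.098,-.09]])
W=(np.array(m['t'])+m['s'])/2
a=L-L.mean(0);b=W-W.mean(0)
th=np.arctan2((a[:,0]*b[:,1]-a[:,1]*b[:,0]).sum(),(a*b).sum())
r=np.array([[np.cos(th),-np.sin(th)],[np.sin(th),np.cos(th)]])
t=W.mean(0)-r@L.mean(0)
print(np.degrees(th),t); P=L@r.T+t; print(P.round(4)); print(((W-P)*1000).round(1))
o=robot.get_obs(); print(R.from_quat(o['tool_rot']).as_matrix().round(4))
for n in ['top','side']:
    K,Rm,tv=cal(n); im=cv2.imread(f'pics/{n}0.png')
    for p,z in zip(P,[.103]*3+[.086]*3):
        q=cv2.projectPoints(np.array([[*p,z]]),cv2.Rodrigues(Rm)[0],tv,K,None)[0].ravel()
        cv2.drawMarker(im,tuple(int(v) for v in q.round()),(0,0,255),0,7)
    q=cv2.projectPoints(np.array([[*t,.1]]),cv2.Rodrigues(Rm)[0],tv,K,None)[0].ravel().astype(int)
    x,y=q; cv2.imwrite(f'pics/{n}0m.png',cv2.resize(im[max(0,y-100):y+100,max(0,x-130):x+130],None,fx=3,fy=3))
```

```text
-6.544973159874331 [0.56737622 0.04678185]
[[ 0.6144  0.132 ]
 [ 0.6041  0.0426]
 [ 0.5939 -0.0468]
 [ 0.4803  0.1474]
 [ 0.47    0.058 ]
 [ 0.4598 -0.0315]]
[[-0.3  2.2]
 [ 2.1  0.6]
 [-1.  -1.3]
 [ 0.4  2.6]
 [ 0.9 -2.3]
 [-2.1 -1.7]]
[[ 3.078e-01  9.515e-01  0.000e+00]
 [ 9.515e-01 -3.078e-01  1.000e-04]
 [ 1.000e-04  0.000e+00 -1.000e+00]]
```

The top view shows the housing at (330,208), with bolts at (295,183), (330,187) and (366,191), and all the caps shut. The pink bar sits at (335,258), just in front of and below the handles. The side view agrees. Next I'll check the overlay.

View pics/top0m.png

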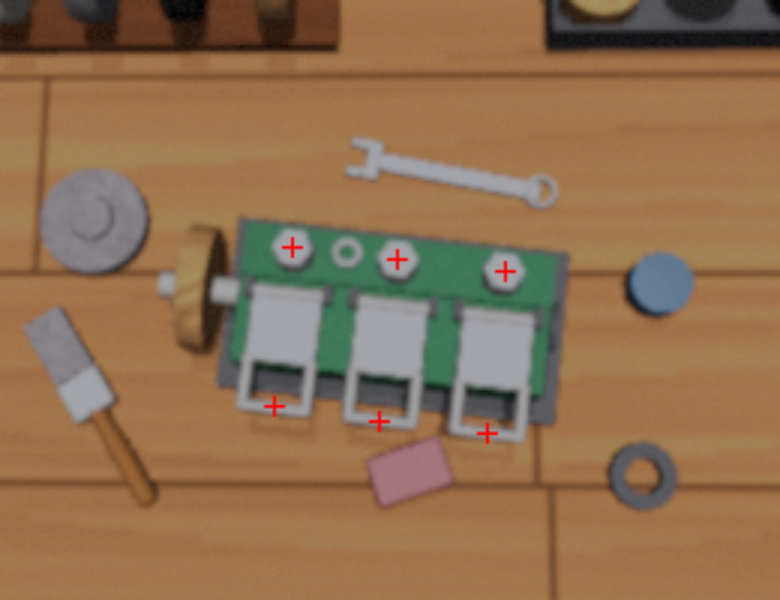

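View pics/side0m.png

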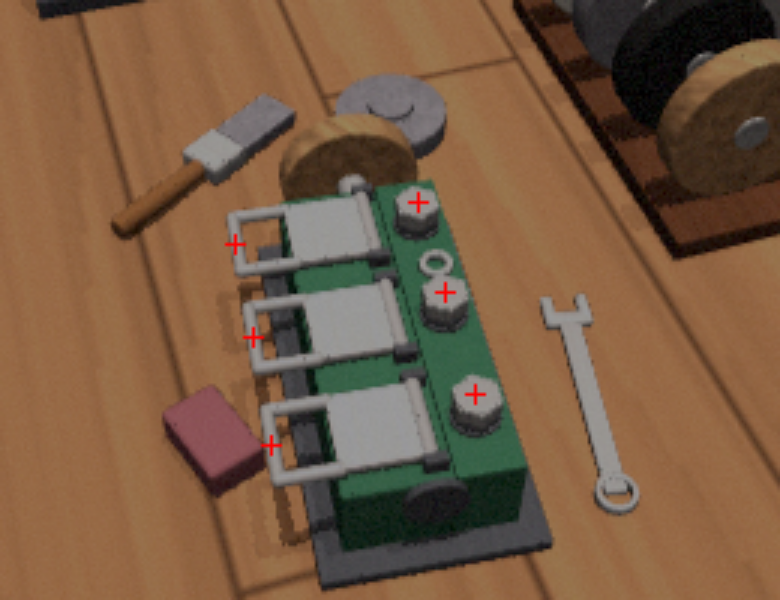

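```bash
python3 -m creep '{"dp":[[-2.2,3.9,0],[-2.2,3.9,0],[-2.2,3.9,0],[-2.2,3.9,0],[-2.2,3.9,0],[-2.2,3.9,0],[-2.2,3.9,0],[-2.2,3.9,0],[-2.2,3.9,0],[-2.2,3.9,0],[-2.2,3.9,0],[-2.2,3.9,0],[-2.2,3.9,0],[-2.2,3.9,0],[0,0,0]],"turn":[[0,0,0],[0,0,0],[0,0,0],[0,0,0],[0,0,0],[0,0,0],[0,0,0],[0,0,0],[0,0,0],[0,0,0],[0,0,0],[0,0,0],[0,0,0],[0,0,0],[0,0,0]]}' 1 20
python3 -m creep '{"dp":[[0,0,0],[0,0,0],[0,0,0],[0,0,0],[0,0,0],[0,0,0],[0,0,0],[0,0,0],[0,0,0],[0,0,0],[0,0,0]],"turn":[[0,0,8.5],[0,0,8.5],[0,0,8.5],[0,0,8.5],[0,0,8.5],[0,0,8.5],[0,0,8.5],[0,0,8.5],[0,0,8.5],[0,0,2.1],[0,0,0]]}'
cat >> h.py <<'E'
TH=np.radians(-6.545); T0=np.array([.56738,.04678])
def st(goal_local=None,z=None):
    o=robot.get_obs(); M=R.from_quat(o['tool_rot']).as_matrix()
    print('t',o['time'],'pos',np.round(o['position'],4),'yaw',np.degrees(np.arctan2(M[1,0],M[0,0])).round(2),'toolz',M[:,2].round(4),'F',np.round(o['ft_force'],2),'w',round(float(o['grip_width']),4),'q',np.round(o['q'],2))
    if goal_local is not None:
        g=np.array([[np.cos(TH),-np.sin(TH)],[np.sin(TH),np.cos(TH)]])@np.array(goal_local)+T0
        d=np.array([*g,z])-o['position']; print('goal',g.round(4),'tool shift cm',(M.T@d*100).round(2))
E
python3 -c "
from h import *
st([.037,.09],.12)"
```

```text
time: 2.4
position: [0.6218, 0.1287, 0.2227]
tool_rot: [0.81, 0.586, 0.001, 0.002]
ft_force: [-0.9, 0.9, 0.1]
grip_width: 0.0004
time: 3.5
position: [0.6163, 0.1343, 0.2225]
tool_rot: [0.998, -0.056, -0.0, -0.0]
ft_force: [-0.7, 0.9, -0.0]
grip_width: 0.0007
t 3.5 pos [0.6163 0.1343 0.2225] yaw -6.48 toolz [-6.e-04  2.e-04 -1.e+00] F [-0.73  0.9  -0.02] w 0.0007 q [0.04 0.54 1.42 0.   1.19 0.15]
goal [0.6144 0.132 ] tool shift cm [-0.16  0.25 10.25]
```

```bash
python3 -m creep '{"dp":[[-0.16,0.25,2],[0,0,3],[0,0,3],[0,0,2.5],[0,0,0.8],[0,0,0],[0,0,0]],"turn":[[0,0,0],[0,0,0],[0,0,0],[0,0,0],[0,0,0],[0,0,0],[0,0,0]]}'
python3 -c "
from h import *
st([.037,.09],.103)"
```

```text
time: 4.2
position: [0.616, 0.1315, 0.1106]
tool_rot: [0.998, -0.057, 0.001, -0.0]
ft_force: [-0.1, -0.1, 0.2]
grip_width: 0.0005
t 4.2 pos [0.616  0.1315 0.1106] yaw -6.49 toolz [ 1.9e-03  1.0e-04 -1.0e+00] F [-0.09 -0.08  0.16] w 0.0005 q [0.03 0.67 1.52 0.   0.95 0.15]
goal [0.6144 0.132 ] tool shift cm [-0.16 -0.03  0.76]
```

```bash
python3 -m creep '{"dp":[[-0.1,0,0.4],[0,0,0.2],[0,0,0.2],[0,0,0]],"turn":[[0,0,0],[0,0,0],[0,0,0],[0,0,0]]}'
python3 -m creep '{"dp":[[0,0,0.15],[0,0,0]],"turn":[[0,0,0],[0,0,0]]}'
```

```text
time: 4.6
position: [0.6146, 0.1315, 0.1029]
tool_rot: [0.998, -0.057, 0.001, -0.0]
ft_force: [-2.1, -0.8, 5.0]
grip_width: 0.0004
time: 4.8
position: [0.6146, 0.1315, 0.1028]
tool_rot: [0.998, -0.057, 0.001, -0.0]
ft_force: [-2.5, 0.1, 11.6]
grip_width: 0.0004
```

Left is tight: 11.6 N with the tip at 102.8 mm. Next is the middle bolt.

```bash
python3 -m creep '{"dp":[[0,0,-1.5],[0,0,-1],[0,3,0],[0,3,0],[0,3,0],[0,0,0.5],[0,0,0.6],[0,0,0],[0,0,0]],"turn":[[0,0,0],[0,0,0],[0,0,0],[0,0,0],[0,0,0],[0,0,0],[0,0,0],[0,0,0],[0,0,0]]}'
python3 -c "
from h import *
st([.037,0],.103)"
```

```text
time: 5.7
position: [0.6038, 0.0431, 0.1138]
tool_rot: [0.998, -0.056, -0.0, -0.0]
ft_force: [0.6, -0.5, -0.3]
grip_width: 0.0001
t 5.7 pos [0.6038 0.0431 0.1138] yaw -6.45 toolz [-6.e-04  3.e-04 -1.e+00] F [ 0.64 -0.49 -0.34] w 0.0001 q [-0.11  0.64  1.58  0.    0.93 -0.  ]
goal [0.6041 0.0426] tool shift cm [0.04 0.05 1.08]
```

```bash
python3 -m creep '{"dp":[[0,0,0.5],[0,0,0.4],[0,0,0.2],[0,0,0.1],[0,0,0]],"turn":[[0,0,0],[0,0,0],[0,0,0],[0,0,0],[0,0,0]]}'
```

```text
time: 6.2
position: [0.6037, 0.0426, 0.1029]
tool_rot: [0.998, -0.057, -0.0, -0.0]
ft_force: [-2.7, 1.3, 6.9]
grip_width: 0.0007
```

```bash
python3 -m creep '{"dp":[[0,0,0.1],[0,0,0]],"turn":[[0,0,0],[0,0,0]]}'
python3 -m creep '{"dp":[[0,0,-1.4],[0,0,-1],[0,3,0],[0,3,0],[0,3,0],[0,0,0.5],[0,0,0.6],[0,0,0],[0,0,0]],"turn":[[0,0,0],[0,0,0],[0,0,0],[0,0,0],[0,0,0],[0,0,0],[0,0,0],[0,0,0],[0,0,0]]}'
python3 -c "
from h import *
st([.037,-.09],.103)"
```

```text
time: 6.4
position: [0.6037, 0.0426, 0.1028]
tool_rot: [0.998, -0.057, -0.0, -0.0]
ft_force: [-3.2, 1.7, 10.9]
grip_width: 0.0003
time: 7.3
position: [0.5935, -0.0463, 0.1137]
tool_rot: [0.998, -0.056, -0.0, -0.0]
ft_force: [0.4, 0.4, -0.1]
grip_width: 0.0003
t 7.3 pos [ 0.5935 -0.0463  0.1137] yaw -6.44 toolz [-9.e-04  4.e-04 -1.e+00] F [ 0.37  0.4  -0.1 ] w 0.0003 q [-0.27  0.63  1.6   0.    0.91 -0.15]
goal [ 0.5939 -0.0469] tool shift cm [0.05 0.05 1.07]
```

Middle is tight too, at 10.9 N and 102.8 mm. I'll tap the right bolt, which has to drop and reach its stop.

```bash
python3 -m creep '{"dp":[[0,0,0.5],[0,0,0.4],[0,0,0.2],[0,0,0.2],[0,0,0]],"turn":[[0,0,0],[0,0,0],[0,0,0],[0,0,0],[0,0,0]]}'
```

```text
time: 7.8
position: [0.5936, -0.0473, 0.1007]
tool_rot: [0.998, -0.057, -0.0, 0.0]
ft_force: [-0.4, 0.4, -0.7]
grip_width: 0.0004
```

```bash
python3 -m creep '{"dp":[[0,0,0.3],[0,0,0.2],[0,0,0.2],[0,0,0]],"turn":[[0,0,0],[0,0,0],[0,0,0],[0,0,0]]}'
```

```text
time: 8.2
position: [0.5939, -0.0475, 0.0954]
tool_rot: [0.998, -0.057, 0.0, 0.0]
ft_force: [-2.0, 0.7, 8.8]
grip_width: 0.0001
```

```bash
python3 -m creep '{"dp":[[0,0,0.1],[0,0,0]],"turn":[[0,0,0],[0,0,0]]}'
```

```text
time: 8.4
position: [0.594, -0.0475, 0.0953]
tool_rot: [0.998, -0.057, 0.001, 0.0]
ft_force: [-3.6, 0.9, 14.5]
grip_width: 0.0007
```

Right is the loose one: it dropped about 7.7 mm and stopped at 14.5 N. I'll raise and move above the right handle with the jaws about 24 mm open. Opening fully would put the inner finger onto the cap plate.

```bash
python3 -m creep '{"dp":[[0,0,-2],[0,0,-3],[0,0,-3],[-4,0,0],[-4,0,0],[-4,0,0],[-1.5,0,0],[0,0,0],[0,0,0]],"turn":[[0,0,0],[0,0,0],[0,0,0],[0,0,0],[0,0,0],[0,0,0],[0,0,0],[0,0,0],[0,0,0]]}' 0.45 20
python3 - <<'E'
from h import *
st([-.098,-.09],.073)
for n in ['wrist','side','top']:
    c=cal(n); im=robot.camera(n); save(im,n+'1.png')
    for th in ['cap_right_handle','bolt_right_top','bolt_middle_top']:
        for r in robot.tip_of(th,n)[:2]: print(n,th,round(r['confidence'],2),np.round(w(r['point'],c),4))
for a in range(0,65,5):
    f=lambda a:np.array([-9.8*np.cos(np.radians(a)),-9.8*np.sin(np.radians(a))])
    print(a+5,(f(a+5)-f(a)).round(2))
E
```

```text
time: 9.3
position: [0.461, -0.0327, 0.1734]
tool_rot: [0.998, -0.057, 0.001, 0.0]
ft_force: [0.7, 0.1, -0.2]
grip_width: 0.0236
t 9.3 pos [ 0.461  -0.0327  0.1734] yaw -6.55 toolz [ 2.5e-03 -8.0e-04 -1.0e+00] F [ 0.73  0.07 -0.17] w 0.0236 q [-0.31  0.39  1.88 -0.    0.87 -0.2 ]
goal [ 0.4598 -0.0315] tool shift cm [-0.16 -0.11 10.04]
wrist cap_right_handle 0.78 [ 0.4598 -0.0354  0.0865]
wrist bolt_middle_top 0.95 [0.5973 0.0392 0.1035]
side cap_right_handle 0.8 [ 0.459  -0.0326  0.082 ]
side bolt_right_top 0.74 [ 0.5941 -0.0493  0.0955]
side bolt_middle_top 0.68 [0.6055 0.0429 0.1014]
side bolt_middle_top 0.42 [0.6182 0.0846 0.0808]
top bolt_right_top 0.59 [ 0.5936 -0.0461  0.0942]
top bolt_right_top 0.36 [0.4785 0.151  0.0866]
5 [ 0.04 -0.85]
10 [ 0.11 -0.85]
15 [ 0.19 -0.83]
20 [ 0.26 -0.82]
25 [ 0.33 -0.79]
30 [ 0.39 -0.76]
35 [ 0.46 -0.72]
40 [ 0.52 -0.68]
45 [ 0.58 -0.63]
50 [ 0.63 -0.58]
55 [ 0.68 -0.52]
60 [ 0.72 -0.46]
65 [ 0.76 -0.39]
```

View pics/wrist1.png

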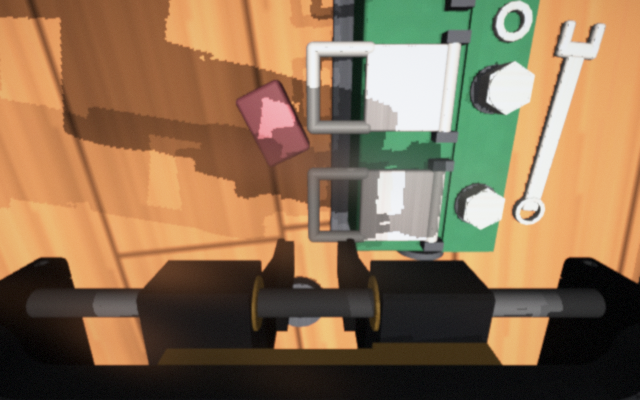

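View pics/side1.png

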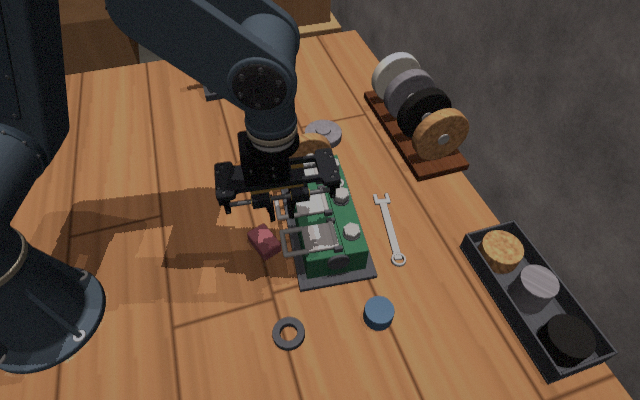

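The wrist view shows the right handle bar at (314,205), in line with the finger gap at x≈318. Networks put it at (0.459,-0.033,0.084), and the right bolt's top now reads about 0.095. Descending.

```bash
python3 -m creep '{"dp":[[-0.15,0,3],[0,0,3],[0,0,2],[0,0,1],[0,0,1.1],[0,0,0],[0,0,0]],"turn":[[0,0,0],[0,0,0],[0,0,0],[0,0,0],[0,0,0],[0,0,0],[0,0,0]]}'
python3 - <<'E'
from h import *
st([-.098,-.09],.072)
for n in ['wrist']: save(robot.camera(n),n+'2.png')
E
```

```text
time: 10.6
position: [0.4585, -0.032, 0.0724]
tool_rot: [0.998, -0.057, 0.0, 0.0]
ft_force: [0.1, 0.6, 0.1]
grip_width: 0.0243
t 10.6 pos [ 0.4585 -0.032   0.0724] yaw -6.52 toolz [ 6.e-04 -2.e-04 -1.e+00] F [0.13 0.62 0.14] w 0.0243 q [-0.31  0.58  1.97 -0.    0.59 -0.2 ]
goal [ 0.4598 -0.0315] tool shift cm [ 0.12 -0.07  0.04]
```

View pics/wrist2.png

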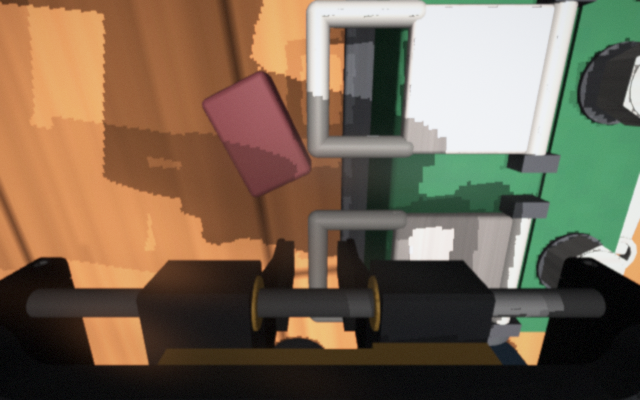

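The bar, at x≈318, runs between the two fingers (292 and 343). No contact force yet. Closing.

```bash
python3 -m creep '{"dp":[[0.05,0,0],[0,0,0],[0,0,0],[0,0,0]],"turn":[[0,0,0],[0,0,0],[0,0,0],[0,0,0]]}' 1 20
```

```text
time: 11.05
position: [0.4596, -0.0322, 0.0725]
tool_rot: [0.998, -0.057, 0.001, 0.0]
ft_force: [1.5, 0.2, 0.1]
grip_width: 0.0092
```

Gripped at about 10 mm. I'll swing the first 30°, then check.

```bash
python3 -m creep '{"dp":[[0.04,0,-0.85],[0.11,0,-0.85],[0.19,0,-0.83],[0.26,0,-0.82],[0.33,0,-0.79],[0.39,0,-0.76],[0,0,0]],"turn":[[0,0,0],[0,0,0],[0,0,0],[0,0,0],[0,0,0],[0,0,0],[0,0,0]]}'
python3 - <<'E'
from h import *
st([-.098*np.cos(np.pi/6),-.09],.0725+.049)
save(robot.camera('side'),'side3.png')
E
```

```text
time: 11.75
position: [0.4713, -0.0335, 0.1219]
tool_rot: [0.998, -0.057, -0.0, 0.0]
ft_force: [0.9, -1.9, -3.2]
grip_width: 0.0089
t 11.75 pos [ 0.4713 -0.0335  0.1219] yaw -6.5 toolz [-8.e-04 -2.e-04 -1.e+00] F [ 0.95 -1.88 -3.15] w 0.0089 q [-0.31  0.49  1.9  -0.    0.75 -0.19]
goal [ 0.4728 -0.033 ] tool shift cm [ 0.14 -0.07  0.04]
```

View pics/side3.png

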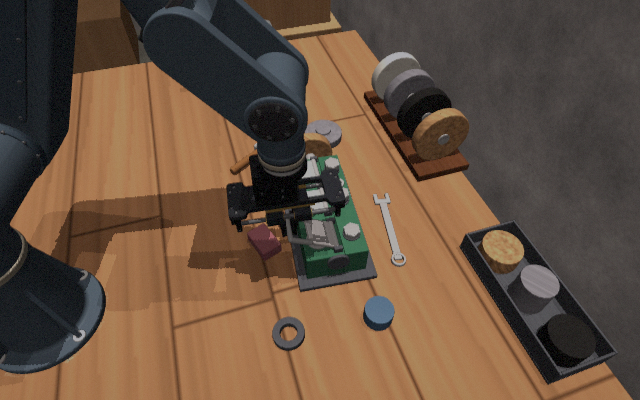

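The side view shows the right cap tilted up with the handle in the fingers at about (300,230). Forces are low. Continuing to about 62°.

```bash
python3 -m creep '{"dp":[[0.46,0,-0.72],[0.52,0,-0.68],[0.58,0,-0.63],[0.63,0,-0.58],[0.68,0,-0.52],[0.72,0,-0.46],[0.4,0,-0.2],[0,0,0],[0,0,0],[0,0,0],[0,0,0]],"turn":[[0,0,0],[0,0,0],[0,0,0],[0,0,0],[0,0,0],[0,0,0],[0,0,0],[0,0,0],[0,0,0],[0,0,0],[0,0,0]]}'
python3 - <<'E'
from h import *
st([-.098*np.cos(np.radians(62.5)),-.09],.0725+.098*np.sin(np.radians(62.5)))
for n in ['side','wrist']:
    c=cal(n); save(robot.camera(n),n+'4.png')
    for th in ['cap_right_handle','cap_middle_handle','cap_left_handle','bolt_right_top','bolt_middle_top','bolt_left_top']:
        for r in robot.tip_of(th,n)[:1]: print(n,th,round(r['confidence'],2),np.round(w(r['point'],c),4))
st()
E
```

```text
time: 12.9
position: [0.5061, -0.0372, 0.1602]
tool_rot: [0.998, -0.056, -0.006, -0.0]
ft_force: [-11.7, -1.7, 14.8]
grip_width: 0.0095
t 12.9 pos [ 0.5061 -0.0372  0.1602] yaw -6.44 toolz [-0.0114  0.0011 -0.9999] F [-11.71  -1.68  14.79] w 0.0095 q [-0.29  0.47  1.78 -0.    0.91 -0.18]
goal [ 0.5122 -0.0375] tool shift cm [ 0.61 -0.04  0.07]
side cap_right_handle 0.96 [ 0.5051 -0.038   0.1652]
side cap_middle_handle 0.63 [0.4719 0.0558 0.0883]
side cap_left_handle 0.47 [0.4852 0.3164 0.001 ]
side bolt_right_top 0.81 [ 0.5943 -0.0491  0.0943]
side bolt_middle_top 0.7 [0.6066 0.0433 0.0985]
side bolt_left_top 0.55 [0.6141 0.1337 0.1047]
wrist cap_right_handle 0.6 [ 0.506  -0.0361  0.1718]
wrist cap_middle_handle 0.62 [0.4691 0.0592 0.0868]
wrist bolt_right_top 0.98 [ 0.5955 -0.045   0.0985]
wrist bolt_middle_top 0.65 [0.598  0.0383 0.1028]
t 13.6 pos [ 0.5061 -0.0372  0.1602] yaw -6.44 toolz [-0.0114  0.0011 -0.9999] F [-12.73  -2.38  14.51] w 0.0087 q [-0.29  0.47  1.78 -0.    0.91 -0.18]
```

View pics/side4.png

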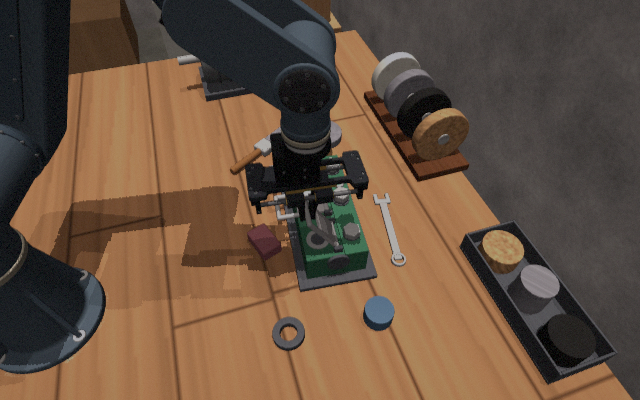

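View pics/wrist4.png

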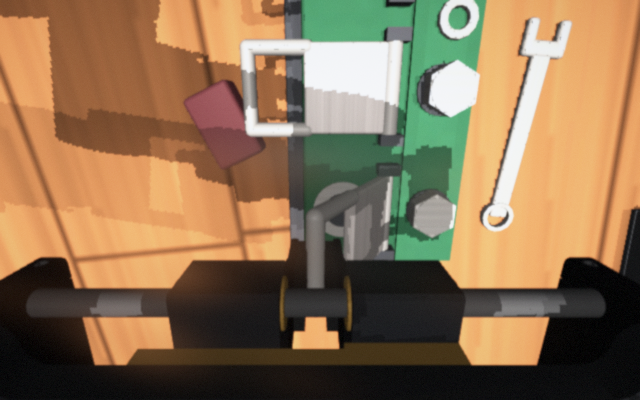

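The cap is up at about 60° and the fingers are still on the bar. The tool shows a 19 N strain along the cap arm, so I'll ease the command back a little outward.

```bash
python3 -m creep '{"dp":[[-0.15,0,-0.1],[-0.15,0,-0.1],[0,0,0],[0,0,0],[0,0,0]],"turn":[[0,0,0],[0,0,0],[0,0,0],[0,0,0],[0,0,0]]}'
```

```text
time: 14.1
position: [0.5073, -0.0374, 0.1611]
tool_rot: [0.998, -0.057, -0.001, -0.0]
ft_force: [-5.5, -1.7, 3.2]
grip_width: 0.0088
```

```bash
python3 -m creep '{"dp":[[0,0,0],[0,0,0],[0,0,0],[0,0,0],[0,0,0],[0,0,0],[0,0,0],[0,0,0]],"turn":[[0,0,0],[0,0,0],[0,0,0],[0,0,0],[0,0,0],[0,0,0],[0,0,0],[0,0,0]]}'
python3 - <<'E'
from h import *
st()
for n in ['side','top']:
    c=cal(n); im=robot.camera(n); save(im[130:300,200:400] if n=='side' else im,n+'5.png')
    for th in ['cap_right_handle','cap_right_hinge','bolt_right_top','lock_ring','pink_bar']:
        for r in robot.tip_of(th,n)[:1]: print(n,th,round(r['confidence'],2),np.round(w(r['point'],c),4))
im=cv2.imread('pics/side5.png'); cv2.imwrite('pics/side5b.png',cv2.resize(im,None,fx=3.5,fy=3.5))
E
```

```text
time: 14.9
position: [0.5073, -0.0374, 0.1611]
tool_rot: [0.998, -0.057, -0.001, -0.0]
ft_force: [-5.9, -1.9, 2.9]
grip_width: 0.0092
t 14.9 pos [ 0.5073 -0.0374  0.1611] yaw -6.51 toolz [-2.8e-03  5.0e-04 -1.0e+00] F [-5.95 -1.88  2.88] w 0.0092 q [-0.29  0.46  1.78 -0.    0.9  -0.18]
side cap_right_handle 0.79 [ 0.5065 -0.0379  0.1699]
side cap_right_hinge 0.59 [ 0.5575 -0.045   0.0868]
side bolt_right_top 0.72 [ 0.599  -0.0461  0.0963]
side lock_ring 0.36 [0.6141 0.087  0.0829]
side pink_bar 0.73 [ 0.4305  0.0308 -0.0037]
top cap_right_handle 0.26 [ 6.555e-01  3.264e-01 -4.000e-04]
top cap_right_hinge 0.69 [0.4814 0.1512 0.0874]
top lock_ring 0.64 [0.4682 0.0556 0.088 ]
top pink_bar 0.44 [ 0.7067 -0.0089  0.004 ]
```

View pics/side5b.png

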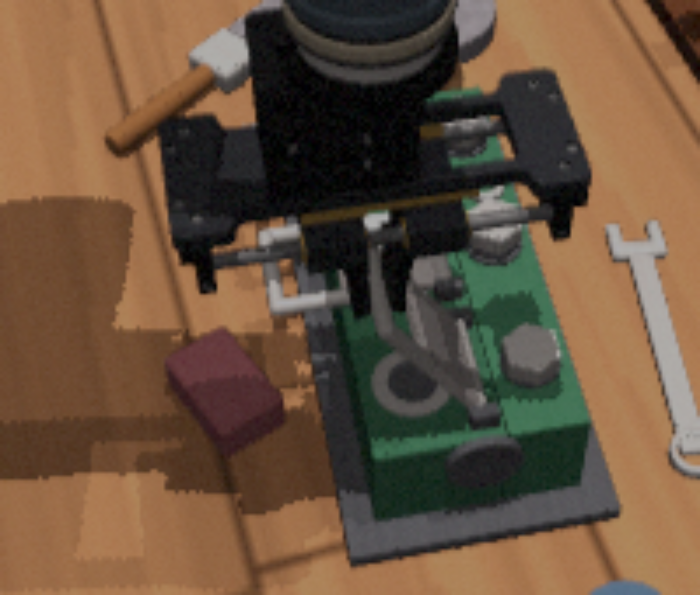

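The side view shows the right cap standing open, with the bearing bore at (405,385) exposed. The fingers are on the handle, the middle cap is shut and the pink bar hasn't moved. The handle-to-hinge geometry gives about 58–60° (over 1.0 rad), and the arm is still. Handing in.

```bash
python3 -c "
from rig import robot
print(robot.hand_in())"
```

```text
the job is handed in; nothing more can be done
None
```

The right bolt is the loose one. I handed the job in with the right cap held open at about 60°, 15 s into the 54 s allowed; no verdict was reported.

- **Tapping:** I tapped left, middle, then right. The left and middle bolts held at about 11 N with the fingertip at 102.8 mm. The right bolt slid down about 7.7 mm and stopped, taking 14.5 N at the stop.
- **Cap:** I gripped the right handle from above with 20 N and swung it open. A side-camera measurement of handle and hinge gives about 58–60° (over 1.0 rad). The gripper opening reads 9 mm on the 10 mm bar, and the TCP pose did not change over the last 0.8 s.
- **Strain at the top of the swing:** The tool showed about 19 N along the cap's arm. I eased the commanded position by 3–4 mm, which brought it down to about 7 N. I did not find the cause; the finger touching the plate or the bar slipping slightly in the pads are both possible.
- **Other things on the bench:** In the last side picture the middle cap is shut. The lock ring and pink bar measured within a few millimetres of their earlier positions. The gripper hid the left cap, so I did not see it directly at the end, but the arm never touched it.
- **Checks that disagreed:** The last top-view network readings for the handle, hinge, ring and pink bar were wrong because the arm blocked the view. I ignored them and relied on the side view.

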